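Flip the reorder tags to match the stopper bins

TASK

Set the stock tags: push the hinged tags over with a fingertip, gently and without gripping anything, so that the tag in front of each full bin lies with its green face up and the tag in front of the bin that has run low lies with its yellow face up. Leave the loose things on and around the board where they are.

Things in the scene. Friction and masses are not known exactly. Their poses are not given: they have to be found in the camera images.
- board: the stock board: a grey plate 178 x 330 x 8 mm fixed to the bench, with an aluminium rail 24 mm high along its back edge. Origin: centre of its underside. Its x axis points away from the robot towards the bins, its y axis to the left along the row; it stands turned by up to 0.15 rad. Three tags stand along its front half, 105 mm apart; directly behind each, 84 mm farther along x, stands one bin.
- stand_1: fixed aluminium stand of one tag, 84 mm (along its x axis) x 34 mm, on top of the board; which of the three positions it has varies. Origin: centre of its underside, 8 mm above the bench. Its axes are parallel to the board's. The tag's hinge line runs along its x axis (from front to back), 32 mm above its origin (40 mm above the bench), between two end posts 39 mm high.
- tag_1 (a joint): angle of this stand's tag, a 30 g plate, 60 mm along the hinge, 42 mm from hinge line to free edge, 4.4 mm thick. 0 is straight up; it falls freely to +0.7 (leaning right, board's -y: green face up) or -0.7 (left: yellow face up). At rest the free edge is 27 mm to the side, 72 mm above the bench; push it from outside inwards and a little up, past upright (under 2 N).
- tag_1_edge (a point): middle of the free edge of the tag on stand_1 (moves with the tag; 42 mm from the hinge line)
- stand_2: fixed aluminium stand of one tag, 84 mm (along its x axis) x 34 mm, on top of the board; which of the three positions it has varies. Origin: centre of its underside, 8 mm above the bench. Its axes are parallel to the board's. The tag's hinge line runs along its x axis (from front to back), 32 mm above its origin (40 mm above the bench), between two end posts 39 mm high.
- tag_2 (a joint): angle of this stand's tag, a 30 g plate, 60 mm along the hinge, 42 mm from hinge line to free edge, 4.4 mm thick. 0 is straight up; it falls freely to +0.7 (leaning right, board's -y: green face up) or -0.7 (left: yellow face up). At rest the free edge is 27 mm to the side, 72 mm above the bench; push it from outside inwards and a little up, past upright (under 2 N).
- tag_2_edge (a point): middle of the free edge of the tag on stand_2 (moves with the tag; 42 mm from the hinge line)
- stand_3: fixed aluminium stand of one tag, 84 mm (along its x axis) x 34 mm, on top of the board; which of the three positions it has varies. Origin: centre of its underside, 8 mm above the bench. Its axes are parallel to the board's. The tag's hinge line runs along its x axis (from front to back), 32 mm above its origin (40 mm above the bench), between two end posts 39 mm high.
- tag_3 (a joint): angle of this stand's tag, a 30 g plate, 60 mm along the hinge, 42 mm from hinge line to free edge, 4.4 mm thick. 0 is straight up; it falls freely to +0.7 (leaning right, board's -y: green face up) or -0.7 (left: yellow face up). At rest the free edge is 27 mm to the side, 72 mm above the bench; push it from outside inwards and a little up, past upright (under 2 N).
- tag_3_edge (a point): middle of the free edge of the tag on stand_3 (moves with the tag; 42 mm from the hinge line)
- bin_a: a FULL bin: heaped with dark red rubber stoppers up to about 75 mm above the bench. Fixed open blue bin, 76 x 76 x 42 mm, wall 3 mm, on top of the board. Origin: centre of its underside. Which of the three positions it has varies.
- bin_b: a FULL bin: heaped with dark red rubber stoppers up to about 75 mm above the bench. Fixed open blue bin, 76 x 76 x 42 mm, wall 3 mm, on top of the board. Origin: centre of its underside. Which of the three positions it has varies.
- bin_c: the bin that has run LOW: only one dark red rubber stopper on its floor. Fixed open blue bin, 76 x 76 x 42 mm, wall 3 mm, on top of the board. Origin: centre of its underside. Which of the three positions it has varies.
- cork: loose brown cork, 24 x 24 x 22 mm, standing on the board between two of the tag stands; bystander. Origin: centre of its underside
- dropper_bottle: loose amber dropper bottle with black bulb, 36 x 36 x 113 mm, standing left of the board; bystander. Origin: centre of its underside
- marker_black: loose marker pen with black cap, 13 x 120 x 13 mm, lying on the bench right of the board near the front edge; bystander. Origin: under its middle
- tape_roll: loose roll of tape, 66 x 66 x 18 mm, lying near the bench's front edge to the right of the marker; bystander. Origin: centre of its underside
- pipette_bulb: loose red pipette bulb, 45 x 75 x 45 mm, lying left of the board; bystander. Origin: under its middle

How it is judged:
At the end, for the whole second after the job is handed in: Every tag is at rest against its stop: over 0.6 rad to the right (green up) in front of the two full bins, over 0.6 rad to the left (yellow up) in front of the low bin; the five loose bystanders are within 20 mm of where they were ((((horizontal distance between stand_1 and bin_a below 0.11 m or horizontal distance between stand_1 and bin_b below 0.11 m) and value of joint tag_1 above 0.6 rad) or (horizontal distance between stand_1 and bin_c below 0.11 m and value of joint tag_1 below -0.6 rad)) and (((horizontal distance between stand_2 and bin_a below 0.11 m or horizontal distance between stand_2 and bin_b below 0.11 m) and value of joint tag_2 above 0.6 rad) or (horizontal distance between stand_2 and bin_c below 0.11 m and value of joint tag_2 below -0.6 rad)) and (((horizontal distance between stand_3 and bin_a below 0.11 m or horizontal distance between stand_3 and bin_b below 0.11 m) and value of joint tag_3 above 0.6 rad) or (horizontal distance between stand_3 and bin_c below 0.11 m and value of joint tag_3 below -0.6 rad)) and velocity of joint tag_1 between -0.3 and 0.3 rad/s and velocity of joint tag_2 between -0.3 and 0.3 rad/s and velocity of joint tag_3 between -0.3 and 0.3 rad/s and distance of each of cork, dropper_bottle, marker_black, tape_roll, pipette_bulb from where it was at the start of the episode below 0.02 m); the robot touches nothing.
It fails at once if a loose bystander is shifted or lifted (over 20 mm) (distance of any of cork, dropper_bottle, marker_black, tape_roll, pipette_bulb from where it was at the start of the episode above 0.02 m).
It fails at once if a tag or its stand is pushed or gripped roughly (over 20 N) (contact force between any of the arm, the fingers and stand_1 above 20 N or contact force between any of the arm, the fingers and stand_2 above 20 N or contact force between any of the arm, the fingers and stand_3 above 20 N).
It also fails if it takes over 40 s, if anything falls off the work surface, if the arm or the gripper's body presses on something with over 40 N, if the wrist force passes 120 N, or if a joint passes its speed limit or range.

ROBOT

A 6-joint arm with a two-finger parallel gripper is mounted at the origin on a cart in front of the work surface, level with it; the furniture and walls round the work are solid. World frame = base frame: x ahead of the robot, y to its left, z up, the work surface at z = 0. Lengths are in m, angles in rad, forces in N, time in s.
With the tool pointing down it reaches from about 0.35 to 1 m from the base axis. Payload 7.1 kg.
Tool frame: the origin (TCP) lies on the centre line of the jaws, within the pads' length; the fingertips stand 22 mm ahead of it and the grasp point (between the pads) lies 3 mm ahead of it; z points along the fingers, y is the line along which they close (so a half turn about z gives the same grasp; the last joint's range is limited). The gripper opens to 85 mm and grips with 20 to 120 N. Pads are 22 mm wide; open, the fingers measure 114 mm over their backs; the gripper's body (76 mm by 85 mm) begins 54 mm behind the grasp point. The pads swing forward as they close: fully open they stand 13 mm farther back than shut.
Start: joints at [-1.23, 0.423, 1.63, -0, 1.089, -0.019], TCP at [0.22, -0.585, 0.253] pointing down, gripper open.
Joint ranges: [-3, 3], [-0.9, 2.11], [0.09, 2.58], [-1.31, 4.45], [0.11, 2.69], [-2.54, 2.54]. Speed limits (rad/s): [2.39, 2.39, 3.01, 3.14, 3.14, 3.14].

INTERFACE

Orientations are given as a unit quaternion [w, x, y, z].
In Python, from workcell import r gives the robot as it stands. The module is installed in compiled form; this text tells all that it offers.
- The arm moves only by the shell command python3 -m creep 'ROWS' [FORCE]. ROWS is JSON, a list of rows, each an object of numbers: "dx", "dy", "dz": the shift along the world's x, y, z in mm; "ax", "ay", "az": the turn, a rotation vector about the world's x, y, z in rad; "gripper": the closure, from -1 (fully open) to 1 (shut). In form: [{"dx": .., "dy": .., "dz": .., "ax": .., "ay": .., "az": .., "gripper": ..}, ...]. A call has 1 to 5 rows; each row is the pose to reach, as a shift and turn from the pose commanded when the call began; what a row does not reach only later rows make up. A row lasts 1/12 s, in which the tool goes at most 41.7 mm and 7.16 degrees, less where a joint would pass 70% of its speed; a pose out of reach is approached as far as the arm can. A call with a gripper value outside its range is refused whole. The fingers move at their own pace and stop on an object; FORCE is the grip in N (left out, the last holds). Time passes only in rows, so rows that repeat a pose let the fingers close. It gives the time, the measured TCP pose, the force, the opening and the grip force at its end, in the units of the state.
- r.read_state(): the state, without advancing time (a new reading comes with each control period).
- r.grab_frame(name): name is "scene" or "top" or "wrist"; returns a dict with "img" (384x512x3 uint8, red, green, blue), "intrinsics" (3x3 intrinsics, pixels), "extrinsics" (4x4, takes a point from camera to world coordinates). Camera axes: x right, y up, looking along -z (the intrinsics and any distortion apply to the point x, -y, -z); pixel columns grow to the right and rows downward; lengths in m; the calibration is good to about 2 mm. A picture is of the moment at which its call begins. There is no depth.
- r.job_done(): hands the job in; it is judged then, once.
The state is a dict: "time_s": time; "joint_positions": joint angles; "qd": joint speeds; "joint_efforts": joint torques, N m; "tcp_pos": TCP position; "tool_rot": TCP orientation; "ft_force": force on the tool from outside, world axes, zero at the start; "moment": the same for the moment, N m; "opening": finger opening in m; "gripper_force": force on a finger pad.
Only numpy, scipy, OpenCV 4.12 (cv2) and the standard library are available. Lean on these libraries where they do the work, as an engineer would, in place of code of your own. Each camera call takes 0.05 s, during which the arm holds its last target. There are 200 camera calls.

## Working session

There is one attempt and no reset: what is moved stays moved. The work goes in short steps, Python scripts to look and compute and a shell command to move; the robot and the scene stay as the last step left them, time stands still between calls to the robot, and variables do not carry over. Pictures are saved under pics/ and viewed, at most 10 in all, crops included, and the job is handed in when it is done.

```bash
mkdir -p pics; python3 - <<'E'
from workcell import r
import cv2,numpy as np,pickle
d={}
for n in("scene","top"):
    f=r.grab_frame(n);d[n]=f;cv2.imwrite(f"pics/{n}0.png",cv2.resize(f["img"][:,:,::-1],(800,600)))
    print(n,np.round(f["intrinsics"],1).tolist(),np.round(f["extrinsics"],3).tolist(),[k for k in f])
pickle.dump(d,open("f0.pkl","wb"))
s=r.read_state();print(s["tcp_pos"],s["tool_rot"],s["opening"],s["time_s"])
E
```

```text
scene [[435.4, 0.0, 252.4], [0.0, 435.4, 192.4], [0.0, 0.0, 1.0]] [[-0.566, 0.36, -0.742, -0.292], [-0.824, -0.269, 0.499, 0.761], [-0.02, 0.893, 0.449, 0.574], [0.0, 0.0, 0.0, 1.0]] ['img', 'intrinsics', 'extrinsics']
top [[359.4, 0.0, 250.4], [0.0, 359.4, 191.7], [0.0, 0.0, 1.0]] [[0.046, 0.974, -0.221, 0.313], [-0.999, 0.046, -0.006, 0.207], [0.004, 0.222, 0.975, 0.99], [0.0, 0.0, 0.0, 1.0]] ['img', 'intrinsics', 'extrinsics']
[ 0.21993491 -0.58456352  0.25262706] [-6.60822249e-04  9.83860909e-01  1.78933689e-01 -1.03332418e-04] 0.08583253805185288 0.1
```

View pics/top0.png

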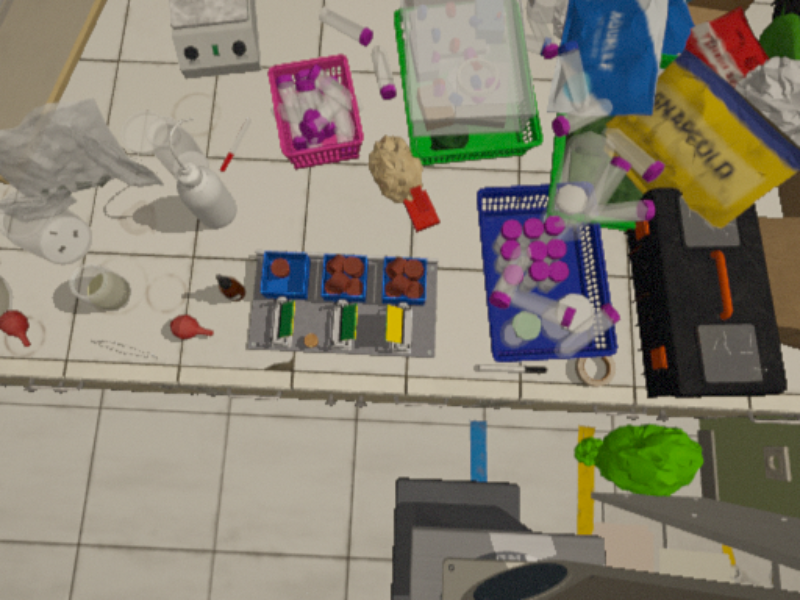

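View pics/scene0.png

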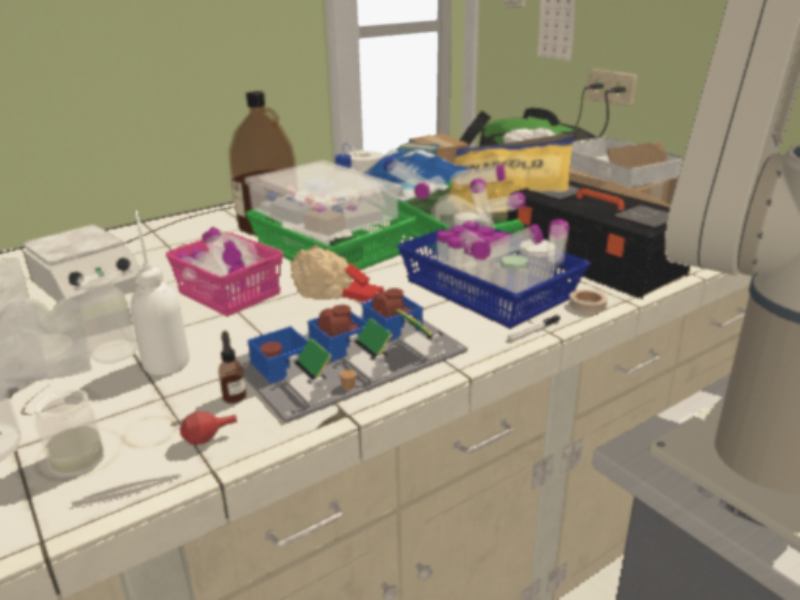

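The low bin is the left one (800x600 top view, ~285,270). Its tag at (287,322) is green, so it must go left. The middle tag at (347,322) is green and already correct. The right tag at (395,325) is yellow and must go right. The cork stands at (311,340), between the left and middle stands.

```bash
cat >h.py <<'E'
import cv2,numpy as np
def ray(f,u,v):
    K,E=f["intrinsics"],f["extrinsics"]
    d=E[:3,:3]@np.array([(u-K[0,2])/K[0,0],-(v-K[1,2])/K[1,1],-1.]);return E[:3,3],d/np.linalg.norm(d)
def plane(f,u,v,z):
    o,d=ray(f,u,v);return o+d*(z-o[2])/d[2]
def tri(a,b):
    (o,d),(p,e)=a,b;t=np.linalg.lstsq(np.c_[d,-e],p-o,rcond=None)[0]
    A,B=o+d*t[0],p+e*t[1];return (A+B)/2,np.linalg.norm(A-B)
def blobs(f,lo,hi,roi,amin=25):
    h=cv2.cvtColor(f["img"],cv2.COLOR_RGB2HSV);m=cv2.inRange(h,np.array(lo),np.array(hi))
    k=np.zeros_like(m);x0,y0,x1,y1=roi;k[y0:y1,x0:x1]=m[y0:y1,x0:x1]
    n,_,st,c=cv2.connectedComponentsWithStats(k)
    return sorted([(*np.round(c[i],1),int(st[i,4]),st[i,:4].tolist()) for i in range(1,n) if st[i,4]>=amin])
G=((45,80,30),(85,255,255));Y=((22,110,90),(34,255,255));B=((100,120,40),(120,255,255));C=((8,90,90),(20,220,255))
E
python3 - <<'E'
from h import *;import pickle
d=pickle.load(open("f0.pkl","rb"));t,s=d["top"],d["scene"]
rt=(155,155,285,230);rs=(150,180,300,270)
res={}
for n,c in(("G",G),("Y",Y),("B",B),("C",C)):
    a=blobs(t,*c,rt,8);b=blobs(s,*c,rs,8);print(n,a,"\n  ",b)
    if n in"GY" and len(a)==len(b):
        for p,q in zip(a,b):print("   tri",tri(ray(t,*p[:2]),ray(s,*q[:2])))
for u,v in((311,340),(247,350),(435,356),(437,262),(262,252)):print(u,v,plane(t,u*.64,v*.64,.008).round(3))
E
```

```text
G [(np.float64(182.8), np.float64(204.0), 166, [178, 192, 10, 24]), (np.float64(222.5), np.float64(205.8), 191, [218, 194, 11, 24])] 
   [(np.float64(200.0), np.float64(228.5), 278, [191, 217, 20, 24]), (np.float64(238.9), np.float64(214.8), 268, [230, 204, 20, 23]), (np.float64(265.9), np.float64(207.4), 21, [260, 203, 12, 9])]
Y [(np.float64(187.0), np.float64(208.0), 9, [187, 204, 1, 9]), (np.float64(188.0), np.float64(196.5), 8, [188, 193, 1, 8]), (np.float64(228.0), np.float64(201.5), 12, [228, 196, 1, 12]), (np.float64(251.9), np.float64(207.1), 236, [247, 195, 11, 25])] 
   []
B [(np.float64(182.8), np.float64(176.7), 725, [167, 161, 32, 31]), (np.float64(219.7), np.float64(180.6), 266, [205, 163, 30, 30]), (np.float64(258.0), np.float64(183.2), 255, [244, 164, 29, 31])] 
   [(np.float64(176.3), np.float64(225.8), 628, [160, 210, 36, 35]), (np.float64(226.1), np.float64(211.6), 551, [198, 193, 60, 38]), (np.float64(264.8), np.float64(197.6), 69, [259, 191, 11, 14]), (np.float64(285.8), np.float64(186.1), 209, [266, 180, 34, 16])]
C [(np.float64(198.6), np.float64(217.4), 66, [194, 213, 10, 9])] 
   [(np.float64(151.5), np.float64(235.3), 31, [150, 231, 5, 9]), (np.float64(195.0), np.float64(183.3), 60, [190, 180, 12, 9]), (np.float64(206.1), np.float64(184.0), 66, [201, 180, 12, 11]), (np.float64(219.9), np.float64(184.0), 23, [217, 180, 8, 10]), (np.float64(222.4), np.float64(242.4), 99, [218, 237, 10, 13]), (np.float64(255.3), np.float64(197.8), 10, [253, 197, 6, 3])]
311 340 [0.456 0.351 0.008]
247 350 [0.433 0.462 0.008]
435 356 [0.438 0.132 0.008]
437 262 [0.61  0.133 0.008]
262 252 [0.614 0.453 0.008]
```

```bash
python3 - <<'E'
from h import *;import pickle
d=pickle.load(open("f0.pkl","rb"));t,s=d["top"],d["scene"]
P=[]
for p,q in(((182.8,204),(200,228.5)),((222.5,205.8),(238.9,214.8)),((198.6,217.4),(222.4,242.4))):
    a=tri(ray(t,*p),ray(s,*q));P.append(a[0]);print(a)
v=P[0]-P[1];print("spacing",np.linalg.norm(v),"yaw",np.arctan2(-v[0],v[1]))
print("yellow@.06",plane(t,251.9,207.1,.058))
E
python3 -m creep '[{"dz":0,"gripper":1},{"dz":40,"gripper":1},{"dz":40,"gripper":1},{"dz":40,"gripper":1},{"dz":40,"gripper":1}]' 20
```

```text
(array([0.48205978, 0.38781824, 0.05860436]), np.float64(0.002635193476104881))
(array([0.481776  , 0.28282835, 0.05908411]), np.float64(0.003285924578093876))
(array([0.45351726, 0.34853004, 0.02097856]), np.float64(0.004027286116076212))
spacing 0.10499136653190952 yaw -0.002702932896292592
yellow@.06 [0.48313908 0.20668631 0.058     ]invalid input at $[0]: expected keys dx, dy, dz, ax, ay, az, gripper
```

```bash
python3 -m creep '[{"dx":0,"dy":0,"dz":20,"ax":0,"ay":0,"az":0,"gripper":1},{"dx":12,"dy":36,"dz":30,"ax":0,"ay":0,"az":0.12,"gripper":1},{"dx":24,"dy":74,"dz":35,"ax":0,"ay":0,"az":0.24,"gripper":1},{"dx":36,"dy":112,"dz":40,"ax":0,"ay":0,"az":0.36,"gripper":1},{"dx":48,"dy":150,"dz":40,"ax":0,"ay":0,"az":0.48,"gripper":1}]' 20
python3 -m creep '[{"dx":12,"dy":38,"dz":0,"ax":0,"ay":0,"az":0.12,"gripper":1},{"dx":24,"dy":76,"dz":0,"ax":0,"ay":0,"az":0.24,"gripper":1},{"dx":36,"dy":114,"dz":0,"ax":0,"ay":0,"az":0.36,"gripper":1},{"dx":48,"dy":152,"dz":0,"ax":0,"ay":0,"az":0.48,"gripper":1},{"dx":60,"dy":190,"dz":0,"ax":0,"ay":0,"az":0.6,"gripper":1}]'
```

```text
time_s: 0.52
tcp_pos: [0.2683, -0.4336, 0.2938]
tool_rot: [0.0, 0.912, 0.41, 0.0]
ft_force: [0.8, 0.1, 0.7]
opening: 0.0255
gripper_force: 0.0
time_s: 0.93
tcp_pos: [0.3279, -0.243, 0.2932]
tool_rot: [-0.0, 0.75, 0.661, 0.0]
ft_force: [0.8, -0.7, -0.7]
opening: 0.0
gripper_force: 0.0
```

```bash
python3 -m creep '[{"dx":12,"dy":38,"dz":0,"ax":0,"ay":0,"az":0.12,"gripper":1},{"dx":24,"dy":76,"dz":0,"ax":0,"ay":0,"az":0.12,"gripper":1},{"dx":36,"dy":114,"dz":0,"ax":0,"ay":0,"az":0.12,"gripper":1},{"dx":48,"dy":152,"dz":0,"ax":0,"ay":0,"az":0.12,"gripper":1},{"dx":60,"dy":190,"dz":0,"ax":0,"ay":0,"az":0.12,"gripper":1}]'
python3 -m creep '[{"dx":12,"dy":38,"dz":0,"ax":0,"ay":0,"az":0,"gripper":1},{"dx":24,"dy":76,"dz":0,"ax":0,"ay":0,"az":0,"gripper":1},{"dx":36,"dy":114,"dz":0,"ax":0,"ay":0,"az":0,"gripper":1},{"dx":48,"dy":152,"dz":0,"ax":0,"ay":0,"az":0,"gripper":1},{"dx":60,"dy":190,"dz":0,"ax":0,"ay":0,"az":0,"gripper":1}]'
python3 -m creep '[{"dx":12,"dy":38,"dz":-30,"ax":0,"ay":0,"az":0,"gripper":1},{"dx":24,"dy":76,"dz":-60,"ax":0,"ay":0,"az":0,"gripper":1},{"dx":33,"dy":105,"dz":-90,"ax":0,"ay":0,"az":0,"gripper":1},{"dx":34,"dy":106,"dz":-120,"ax":0,"ay":0,"az":0,"gripper":1},{"dx":34,"dy":106,"dz":-120,"ax":0,"ay":0,"az":0,"gripper":1}]'
python3 - <<'E'
from workcell import r
import cv2,pickle
from h import *
f=r.grab_frame("wrist");pickle.dump(f,open("w.pkl","wb"));cv2.imwrite("pics/w1.png",f["img"][:,:,::-1])
print(r.read_state()["tcp_pos"],r.read_state()["tool_rot"])
R=(0,0,512,384)
for c in(G,Y):
  for b in blobs(f,*c,R,300):print(b,plane(f,*b[:2],.058).round(3))
E
```

```text
time_s: 1.35
tcp_pos: [0.3879, -0.053, 0.2934]
tool_rot: [0.0, 0.711, 0.703, 0.0]
ft_force: [1.6, -0.0, 0.7]
opening: -0.0001
gripper_force: 0.0
time_s: 1.77
tcp_pos: [0.448, 0.1372, 0.2932]
tool_rot: [0.0, 0.711, 0.703, -0.0]
ft_force: [1.0, -1.1, -0.4]
opening: -0.0005
gripper_force: 0.0
time_s: 2.18
tcp_pos: [0.4792, 0.242, 0.1664]
tool_rot: [-0.002, 0.71, 0.704, -0.005]
ft_force: [-1.6, -1.0, -0.2]
opening: 0.0001
gripper_force: 0.0
[0.47941183 0.2410401  0.16885286] [-0.0015289   0.71020248  0.70398234 -0.00435401]
(np.float64(258.7), np.float64(146.7), 3214, [217, 127, 85, 40]) [0.482 0.283 0.058]
```

View pics/w1.png

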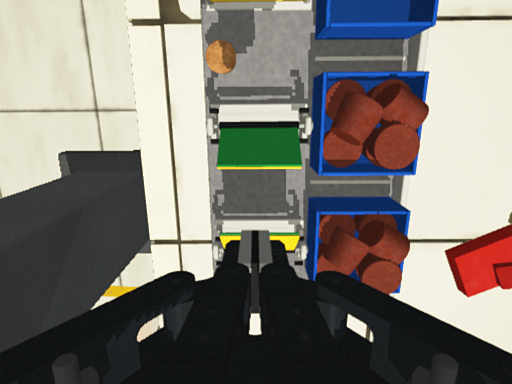

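Wrist view: the middle green tag's free edge is at row ~168 and the right tag's free edge at row ~235. Fingertips overlap the right tag in the picture. I'll convert both edges to positions.

```bash
python3 - <<'E'
from h import *;import pickle
f=pickle.load(open("w.pkl","rb"))
for p in((259,168),(228,235),(296,235),(222,0),(221,57)):print(p,plane(f,*p,.072).round(4))
E
```

```text
(259, 168) [0.4819 0.2696 0.072 ]
(228, 235) [0.4585 0.219  0.072 ]
(296, 235) [0.5093 0.2187 0.072 ]
(222, 0) [0.4597 0.3744 0.072 ]
(221, 57) [0.4579 0.342  0.072 ]
```

```bash
python3 -m creep '[{"dx":0,"dy":2,"dz":-20,"ax":0,"ay":0,"az":0,"gripper":1},{"dx":0,"dy":2,"dz":-40,"ax":0,"ay":0,"az":0,"gripper":1},{"dx":0,"dy":2,"dz":-60,"ax":0,"ay":0,"az":0,"gripper":1},{"dx":0,"dy":2,"dz":-60,"ax":0,"ay":0,"az":0,"gripper":1},{"dx":0,"dy":2,"dz":-60,"ax":0,"ay":0,"az":0,"gripper":1}]'
```

```text
time_s: 2.65
tcp_pos: [0.4821, 0.2423, 0.1144]
tool_rot: [-0.0, 0.711, 0.703, -0.0]
ft_force: [-0.2, 0.6, 0.8]
opening: -0.0001
gripper_force: 0.0
```

```bash
python3 -m creep '[{"dx":0,"dy":1,"dz":-10,"ax":0,"ay":0,"az":0,"gripper":1},{"dx":0,"dy":1,"dz":-20,"ax":0,"ay":0,"az":0,"gripper":1},{"dx":0,"dy":1,"dz":-30,"ax":0,"ay":0,"az":0,"gripper":1},{"dx":0,"dy":1,"dz":-30,"ax":0,"ay":0,"az":0,"gripper":1}]'
python3 -m creep '[{"dx":0,"dy":-6,"dz":0,"ax":0,"ay":0,"az":0,"gripper":1},{"dx":0,"dy":-12,"dz":0,"ax":0,"ay":0,"az":0,"gripper":1},{"dx":0,"dy":-17,"dz":1,"ax":0,"ay":0,"az":0,"gripper":1},{"dx":0,"dy":-22,"dz":2,"ax":0,"ay":0,"az":0,"gripper":1},{"dx":0,"dy":-27,"dz":4,"ax":0,"ay":0,"az":0,"gripper":1}]'
```

```text
time_s: 2.98
tcp_pos: [0.4812, 0.2435, 0.0819]
tool_rot: [-0.0, 0.711, 0.703, -0.001]
ft_force: [0.1, -0.0, 0.2]
opening: 0.0002
gripper_force: 0.0
time_s: 3.4
tcp_pos: [0.4821, 0.2164, 0.0876]
tool_rot: [0.0, 0.711, 0.703, 0.0]
ft_force: [0.5, 0.9, -1.2]
opening: -0.0003
gripper_force: 0.0
```

```bash
python3 -m creep '[{"dx":0,"dy":-5,"dz":0,"ax":0,"ay":0,"az":0,"gripper":1},{"dx":0,"dy":-10,"dz":1,"ax":0,"ay":0,"az":0,"gripper":1},{"dx":0,"dy":-15,"dz":1,"ax":0,"ay":0,"az":0,"gripper":1},{"dx":0,"dy":-20,"dz":1,"ax":0,"ay":0,"az":0,"gripper":1},{"dx":0,"dy":-24,"dz":1,"ax":0,"ay":0,"az":0,"gripper":1}]'
python3 -m creep '[{"dx":0,"dy":0,"dz":0,"ax":0,"ay":0,"az":0,"gripper":1},{"dx":0,"dy":0,"dz":25,"ax":0,"ay":0,"az":0,"gripper":1},{"dx":0,"dy":0,"dz":55,"ax":0,"ay":0,"az":0,"gripper":1},{"dx":0,"dy":30,"dz":80,"ax":0,"ay":0,"az":0,"gripper":1},{"dx":0,"dy":65,"dz":85,"ax":0,"ay":0,"az":0,"gripper":1}]'
python3 -m creep '[{"dx":0,"dy":38,"dz":0,"ax":0,"ay":0,"az":0,"gripper":1},{"dx":0,"dy":76,"dz":0,"ax":0,"ay":0,"az":0,"gripper":1},{"dx":0,"dy":84,"dz":0,"ax":0,"ay":0,"az":0,"gripper":1},{"dx":0,"dy":84,"dz":0,"ax":0,"ay":0,"az":0,"gripper":1}]'
python3 - <<'E'
from workcell import r
import cv2
from h import *
f=r.grab_frame("top");cv2.imwrite("pics/t2.png",cv2.resize(f["img"][140:240,140:300,::-1],None,fx=4,fy=4))
E
```

```text
time_s: 3.82
tcp_pos: [0.482, 0.1924, 0.0883]
tool_rot: [-0.0, 0.711, 0.703, -0.0]
ft_force: [-0.2, 0.6, -0.3]
opening: 0.0001
gripper_force: 0.0
time_s: 4.23
tcp_pos: [0.484, 0.2583, 0.1773]
tool_rot: [0.001, 0.712, 0.702, 0.002]
ft_force: [2.0, 0.4, 1.0]
opening: -0.0004
gripper_force: 0.0
time_s: 4.57
tcp_pos: [0.4819, 0.3445, 0.1733]
tool_rot: [0.0, 0.71, 0.704, 0.001]
ft_force: [-0.3, 0.3, 0.6]
opening: 0.0001
gripper_force: 0.0
```

View pics/t2.png

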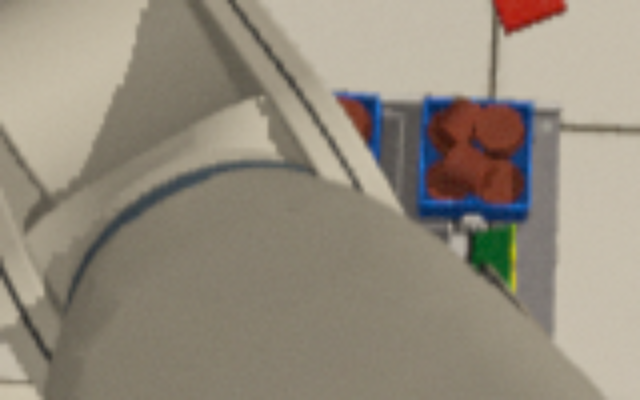

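The right tag at crop (490,250) now lies green up. Next is the left tag: edge at about y 0.373, hinge at about 0.400.

```bash
python3 -m creep '[{"dx":0,"dy":0,"dz":-25,"ax":0,"ay":0,"az":0,"gripper":1},{"dx":0,"dy":0,"dz":-50,"ax":0,"ay":0,"az":0,"gripper":1},{"dx":0,"dy":0,"dz":-75,"ax":0,"ay":0,"az":0,"gripper":1},{"dx":0,"dy":0,"dz":-90,"ax":0,"ay":0,"az":0,"gripper":1},{"dx":0,"dy":0,"dz":-90,"ax":0,"ay":0,"az":0,"gripper":1}]'
python3 -m creep '[{"dx":0,"dy":6,"dz":0,"ax":0,"ay":0,"az":0,"gripper":1},{"dx":0,"dy":12,"dz":0,"ax":0,"ay":0,"az":0,"gripper":1},{"dx":0,"dy":17,"dz":0,"ax":0,"ay":0,"az":0,"gripper":1},{"dx":0,"dy":22,"dz":1,"ax":0,"ay":0,"az":0,"gripper":1},{"dx":0,"dy":27,"dz":3,"ax":0,"ay":0,"az":0,"gripper":1}]'
```

```text
time_s: 5.03
tcp_pos: [0.4799, 0.3387, 0.0798]
tool_rot: [-0.001, 0.711, 0.703, -0.004]
ft_force: [-0.4, -1.1, 0.6]
opening: 0.0003
gripper_force: 0.0
time_s: 5.45
tcp_pos: [0.4824, 0.3699, 0.0873]
tool_rot: [0.0, 0.711, 0.703, 0.001]
ft_force: [0.7, -0.1, -0.0]
opening: 0.0003
gripper_force: 0.1
```

```bash
python3 -m creep '[{"dx":0,"dy":6,"dz":0,"ax":0,"ay":0,"az":0,"gripper":1},{"dx":0,"dy":12,"dz":1,"ax":0,"ay":0,"az":0,"gripper":1},{"dx":0,"dy":18,"dz":1,"ax":0,"ay":0,"az":0,"gripper":1},{"dx":0,"dy":24,"dz":1,"ax":0,"ay":0,"az":0,"gripper":1},{"dx":0,"dy":29,"dz":1,"ax":0,"ay":0,"az":0,"gripper":1}]'
python3 -m creep '[{"dx":0,"dy":0,"dz":0,"ax":0,"ay":0,"az":0,"gripper":1},{"dx":0,"dy":0,"dz":25,"ax":0,"ay":0,"az":0,"gripper":1},{"dx":0,"dy":0,"dz":55,"ax":0,"ay":0,"az":0,"gripper":1},{"dx":0,"dy":-25,"dz":85,"ax":0,"ay":0,"az":0,"gripper":1},{"dx":0,"dy":-55,"dz":110,"ax":0,"ay":0,"az":0,"gripper":1}]'
python3 -m creep '[{"dx":-6,"dy":-38,"dz":10,"ax":0,"ay":0,"az":0,"gripper":1},{"dx":-12,"dy":-76,"dz":20,"ax":0,"ay":0,"az":0,"gripper":1},{"dx":-18,"dy":-114,"dz":25,"ax":0,"ay":0,"az":0,"gripper":1},{"dx":-24,"dy":-152,"dz":25,"ax":0,"ay":0,"az":0,"gripper":1},{"dx":-30,"dy":-190,"dz":25,"ax":0,"ay":0,"az":0,"gripper":1}]'
python3 -m creep '[{"dx":-10,"dy":-38,"dz":0,"ax":0,"ay":0,"az":0,"gripper":1},{"dx":-20,"dy":-76,"dz":0,"ax":0,"ay":0,"az":0,"gripper":1},{"dx":-30,"dy":-114,"dz":0,"ax":0,"ay":0,"az":0,"gripper":1},{"dx":-40,"dy":-152,"dz":0,"ax":0,"ay":0,"az":0,"gripper":1},{"dx":-50,"dy":-190,"dz":0,"ax":0,"ay":0,"az":0,"gripper":1}]'
python3 - <<'E'
from workcell import r
import cv2
a=r.grab_frame("top")["img"][140:240,140:300,::-1];b=r.grab_frame("scene")["img"][170:270,120:320,::-1]
z=lambda i:cv2.resize(i,(600,300))
import numpy as np;cv2.imwrite("pics/t3.png",np.vstack([z(a),z(b)]))
E
```

```text
time_s: 5.87
tcp_pos: [0.482, 0.3989, 0.0873]
tool_rot: [-0.0, 0.711, 0.703, 0.0]
ft_force: [-0.0, 0.4, 0.3]
opening: -0.0001
gripper_force: 0.0
time_s: 6.28
tcp_pos: [0.4823, 0.344, 0.1989]
tool_rot: [0.0, 0.71, 0.704, 0.001]
ft_force: [0.8, 0.2, 1.0]
opening: 0.0001
gripper_force: 0.0
time_s: 6.7
tcp_pos: [0.4515, 0.1514, 0.2228]
tool_rot: [0.0, 0.711, 0.703, 0.0]
ft_force: [0.7, 0.1, 0.8]
opening: -0.0
gripper_force: 0.0
time_s: 7.12
tcp_pos: [0.4011, -0.0385, 0.2224]
tool_rot: [0.0, 0.711, 0.703, 0.0]
ft_force: [1.1, -0.2, -0.6]
opening: 0.0003
gripper_force: 0.0
```

View pics/t3.png

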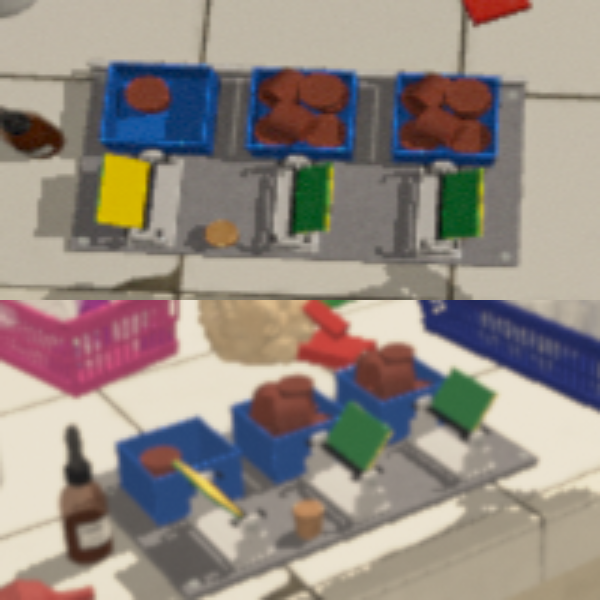

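The left tag at (123,190) is yellow up. The middle tag at (311,198) and the right tag at (462,203) are green up. The cork at (221,234) and the bottle are where they were, and the arm is clear, so I'm handing in.

```bash
python3 -c "
from workcell import r
print(r.job_done())"
```

```text
the job is handed in; nothing more can be done
None
```

I set the tags and handed the job in: the left tag, in front of the low bin, is yellow up, and the middle and right tags are green up; the last pictures showed the cork and bottle where they were, and the judge's verdict was not returned.

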